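Stack the rod-handle parts on their glue-up jigs

TASK

Set up the two halves of a fishing-rod handle on their glue-up jigs, each part threaded over the pin and lying flat on what is under it. On the round jig goes the rear grip, from the bottom up: black rubber butt ring, wide cork ring, dark steel collar; on the square jig goes the fore grip: square wooden blank, then the narrow cork ring on top. Leave the glue bottle, the thread spool and the mixing cup standing where they are.

Things in the scene. Friction and masses are not known exactly. Their poses are not given: they have to be found in the camera images.
- round_jig: Rear-grip jig, fixed to the bench: round grey base 90 mm across, 12 mm thick, with an upright steel pin at its centre, 10 mm diameter, coned over its last 6 mm; the pin top is 46 mm above the base's top face (58 mm above the bench). Origin: centre of the base's underside, at bench height; z up along the pin. Its place differs at every start.
- square_jig: Fore-grip jig, fixed to the bench: square grey base 80 x 80 mm, 12 mm thick, with an upright steel pin at its centre, 10 mm diameter, coned over its last 6 mm; the pin top is 32 mm above the base's top face (44 mm above the bench). Origin: centre of the base's underside, at bench height; z up along the pin. Its place and yaw differ at every start.
- butt_ring: Loose black rubber butt ring lying flat on the bench: 64 mm outside diameter, 20 mm through bore, 16 mm thick, about 50 g. Origin: centre of the underside, z up along the bore.
- wide_cork: Loose wide cork ring lying flat: 54 mm outside diameter, 20 mm through bore, 20 mm thick, about 20 g. Origin: centre of the underside, z up along the bore.
- collar: Loose dark steel collar lying flat: the smallest ring, 34 mm outside diameter, 20 mm through bore, 12 mm thick, about 30 g. Origin: centre of the underside, z up along the bore.
- wood_blank: Loose dark wooden blank lying flat: square, 44 x 44 mm, 14 mm thick, with a 20 mm through bore in the middle, about 25 g. Origin: centre of the underside, z up along the bore, x and y parallel to the square's sides.
- narrow_cork: Loose narrow cork ring lying flat: 40 mm outside diameter, 20 mm through bore, 20 mm thick, about 15 g. Origin: centre of the underside, z up along the bore.
- glue_bottle: Bystander: upright bottle, 44 mm diameter, 90 mm tall. Origin: centre of the underside.
- thread_spool: Bystander: pale wooden thread spool standing on end, no bore, 36 mm diameter at the flanges, 40 mm tall. Origin: centre of the underside.
- mixing_cup: Bystander: small white open cup, 70 mm across the rim, 45 mm tall, beyond the work. Origin: centre of the underside.
There are look-alikes about, which are no part of the job. What is shaped like the wood_blank but blue is not meant.

How it is judged:
By the outcome, as a careful person would: the job done as asked, in the order asked, and still so for the second after the job is handed in, with the robot touching nothing.
It also fails if it takes over 128 s, if anything falls off the work surface, if the arm or the gripper's body presses on something with over 40 N, if the wrist force passes 120 N, or if a joint passes its speed limit or range.

ROBOT

A 6-joint arm with a two-finger parallel gripper is mounted at the origin on the work surface. World frame = base frame: x ahead of the robot, y to its left, z up, the work surface at z = 0. Lengths are in m, angles in rad, forces in N, time in s.
With the tool pointing down it reaches from about 0.25 to 0.725 m from the base axis. Payload 9.7 kg.
Tool frame: the origin (TCP) lies on the front face of the gripper's body, between the roots of the fingers; the fingertips stand 73 mm ahead of it and the grasp point (between the pads) lies 54 mm ahead of it; z points along the fingers, y is the line along which they close (so a half turn about z gives the same grasp; the last joint's range is limited). The gripper opens to 85 mm and grips with 20 to 120 N. Pads are 22 mm wide; open, the fingers measure 114 mm over their backs; the gripper's body (76 mm by 85 mm) begins 54 mm behind the grasp point. The pads swing forward as they close: fully open they stand 13 mm farther back than shut.
Start: joints at [1.211, 0.087, 0.176, 1.66, 0, 1.571], TCP at [0.194, 0.515, 0.304] pointing down, gripper open.
Joint ranges: [-3.13, 3.13], [-0.85, 1.81], [-1.15, 1.24], [-2.2, 2.28], [-1.44, 1.52], [-3.14, 3.14]. Speed limits (rad/s): [2.22, 2.22, 2.57, 3.14, 3.14, 3.14].

INTERFACE

Orientations are given as a unit quaternion [w, x, y, z].
In Python, from station import env gives the robot as it stands.
- The arm moves only by the shell command python3 -m jog 'ROWS' [FORCE]. ROWS is text: rows parted by semicolons, each of 7 numbers parted by spaces: the turn, a rotation vector about the tool's x, y, z in units of 8 degrees (1.0 is 8 degrees), then the shift along the tool's x, y, z in units of 25 mm (1.0 is 25 mm), then the finger opening in mm, from 0 to 85.4. A call has exactly 10 rows; each row shifts and turns the commanded pose from where the row before left it, along the tool's axes as they then stand; what a row does not reach is not made up. A row lasts 1/8 s, in which the tool goes at most 62.5 mm and 10.7 degrees, less where a joint would pass 70% of its speed; a pose out of reach is approached as far as the arm can. A call is refused whole if a number of a shift passes 1 or a number of a turn 1, either way. A call with a gripper value outside its range is refused whole. The fingers move at their own pace and stop on an object; FORCE is the grip in N (left out, the last holds). Time passes only in rows, so rows that do not move let the fingers close, or fill a call up. It gives the time, the measured TCP pose, the force, the opening and the grip force at its end, in the units of the state.
- env.get_state(): the state, without advancing time (a new reading comes with each control period).
- env.camera(name): name is "scene" or "top" or "wrist"; returns a dict with "img" (480x640x3 uint8, blue, green, red), "fov_y" (degrees; the focal length in pixels is half the picture's height over the tangent of half this angle, whatever the lens; pixels are square), "cx", "cy" (the principal point, pixels), "extrinsics" (4x4, takes a point from camera to world coordinates). Camera axes: x right, y up, looking along -z (the intrinsics and any distortion apply to the point x, -y, -z); pixel columns grow to the right and rows downward; lengths in m; the calibration is good to about 2 mm. The wrist camera is an equidistant fisheye: a pixel r from the principal point sees the ray r / f radians off the axis. A picture is of the moment at which its call begins. There is no depth.
- env.finish_job(): hands the job in; it is judged then, once.
The state is a dict: "clock": time; "joint_pos": joint angles; "qvel": joint speeds; "joint_efforts": joint torques, N m; "tool_pos": TCP position; "tcp_rot": TCP orientation; "force": force on the tool from outside, world axes, zero at the start; "torque": the same for the moment, N m; "finger_gap": finger opening in m; "grasp_force": force on a finger pad.
Only numpy, scipy, OpenCV 4.12 (cv2) and the standard library are available. Lean on these libraries where they do the work, as an engineer would, in place of code of your own. Each camera call takes 0.05 s, during which the arm holds its last target. There are 200 camera calls.

## Working session

There is one attempt and no reset: what is moved stays moved. The work goes in short steps, Python scripts to look and compute and a shell command to move; the robot and the scene stay as the last step left them, time stands still between calls to the robot, and variables do not carry over. Pictures are saved under pics/ and viewed, at most 14 in all, crops included, and the job is handed in when it is done.

```bash
mkdir -p pics; ls; cat > h.py <<'E'
import numpy as np,cv2,json
from station import env
def snap(n,f):
    c=env.camera(n); cv2.imwrite(f'pics/{f}.png',c['img'])
    json.dump({k:(np.array(v).tolist()) for k,v in c.items() if k!='img'},open(f'pics/{f}.json','w')); return c
def ray(f,u,v):
    c=json.load(open(f'pics/{f}.json'));E=np.array(c['extrinsics']);F=240/np.tan(np.radians(c['fov_y']/2))
    a,b=(u-c['cx'])/F,(v-c['cy'])/F
    if f.startswith('w'):
        r=np.hypot(a,b); s=np.sin(r)/max(r,1e-9); d=np.array([a*s,-b*s,-np.cos(r)])
    else: d=np.array([a,-b,-1])
    return E[:3,3],E[:3,:3]@d
def at(f,u,v,z):
    o,d=ray(f,u,v); return o+d*(z-o[2])/d[2]
def proj(f,P):
    c=json.load(open(f'pics/{f}.json'));E=np.array(c['extrinsics']);F=240/np.tan(np.radians(c['fov_y']/2))
    p=E[:3,:3].T@(np.array(P)-E[:3,3]); x,y,z=p[0],-p[1],-p[2]
    if f.startswith('w'):
        h=np.hypot(x,y);r=np.arctan2(h,z);k=r/max(h,1e-9)
    else:k=1/z
    return np.array([c['cx']+F*x*k,c['cy']+F*y*k])
E
python3 - <<'E'
from h import *
for n in('top','scene','wrist'):
    c=snap(n,n if n!='wrist' else 'w0');print(n,c['fov_y'],c['cx'],c['cy'],np.round(c['extrinsics'],3).tolist())
    print({k:v for k,v in c.items() if k not in('img','extrinsics')})
print(env.get_state())
E
```

```text
pics
top 49.46149929696625 309.6338153209624 242.59531025322573 [[-0.006, 0.994, -0.11, 0.43], [-1.0, -0.005, 0.007, -0.005], [0.007, 0.11, 0.994, 1.108], [0.0, 0.0, 0.0, 1.0]]
{'fov_y': 49.46149929696625, 'cx': 309.6338153209624, 'cy': 242.59531025322573}
scene 55.177956151146695 315.32852724740724 244.3219405354387 [[0.681, -0.489, 0.545, 1.073], [0.732, 0.446, -0.514, -0.468], [0.009, 0.749, 0.662, 0.679], [0.0, 0.0, 0.0, 1.0]]
{'fov_y': 55.177956151146695, 'cx': 315.32852724740724, 'cy': 244.3219405354387}
wrist 65.70646984690485 321.3096491554766 237.83655790528442 [[0.353, -0.885, -0.305, 0.116], [0.936, 0.334, 0.116, 0.545], [-0.001, -0.326, 0.945, 0.374], [0.0, 0.0, 0.0, 1.0]]
{'fov_y': 65.70646984690485, 'cx': 321.3096491554766, 'cy': 237.83655790528442}
{'clock': 0.15, 'joint_pos': array([ 1.21101292e+00,  8.73706639e-02,  1.75321410e-01,  1.65981780e+00,
       -1.92305485e-05,  1.57082953e+00]), 'qvel': array([-4.82662903e-04, -1.05570340e-03,  2.16455995e-03,  9.21501941e-05,
        2.04447807e-03, -3.03184187e-04]), 'joint_efforts': array([ 5.17682537e-07, -5.20763469e+01,  4.65041828e+01,  1.39985353e-02,
        8.05266859e-05, -2.31545829e-05]), 'tool_pos': array([0.19360782, 0.51468982, 0.30332829]), 'tcp_rot': array([-8.63197326e-05,  1.78939328e-01,  9.83859965e-01, -5.28444900e-04]), 'force': array([0.17901877, 0.49786434, 0.32131797]), 'torque': array([-0.08278353, -0.02702631,  0.01323556]), 'grasp_force': 0.0, 'finger_gap': 0.08554599518410759}
```

View pics/top.png

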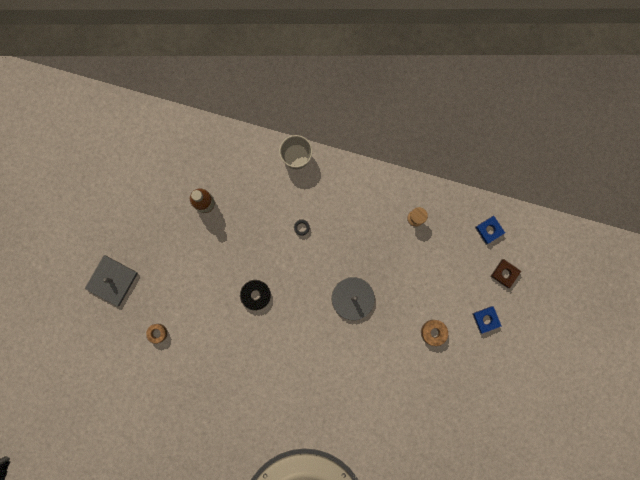

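View pics/scene.png

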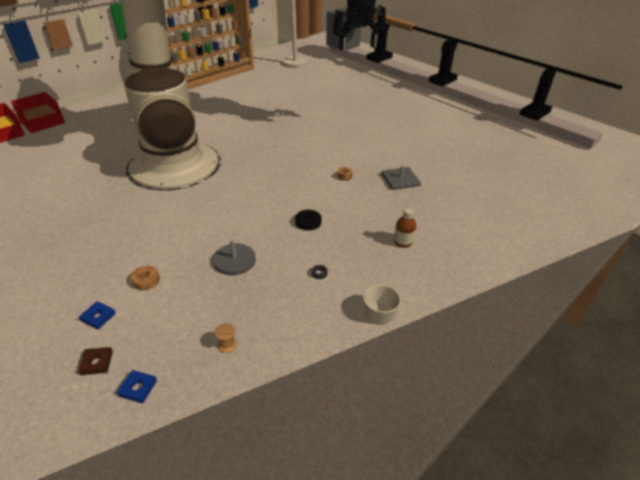

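Top view candidates: butt ring (255,295) black; collar (302,228), dark and smallest; wide cork (435,333); narrow cork (157,334); wood blank (506,274) dark brown. Look-alikes: blue squares (490,230) and (487,320) are not meant, and neither is the spool (418,217), which has no bore. Jigs are round (354,300) and square (112,281). Next I'll check these in one enlarged crop.

```bash
python3 - <<'E'
from h import *
im=cv2.imread('pics/top.png')
C=[(255,295),(435,333),(302,228),(506,274),(157,334),(354,300),(112,281),(418,217)]
t=[cv2.resize(im[v-25:v+25,u-25:u+25],(200,200),interpolation=cv2.INTER_CUBIC) for u,v in C]
o=np.vstack([np.hstack(t[:4]),np.hstack(t[4:])]);o=np.clip(o*1.6,0,255).astype('uint8')
for i in range(0,800,50): cv2.line(o,(i,0),(i,6),(255,255,255),1)
for k in range(8):
    x,y=(k%4)*200,(k//4)*200
    cv2.drawMarker(o,(x+100,y+100),(0,255,0),0,12,1)
cv2.imwrite('pics/crop1.png',o)
for (u,v),z in zip(C,[.016,.02,.012,.014,.02,.012,.012,.04]): print(u,v,np.round(at('top',u,v,z),4))
E
```

```text
255 295 [0.4412 0.1012 0.016 ]
435 333 [ 0.3611 -0.2709  0.02  ]
302 228 [0.5822 0.0028 0.012 ]
506 274 [ 0.4823 -0.4258  0.014 ]
157 334 [0.3625 0.3017 0.02  ]
354 300 [ 0.4297 -0.1054  0.012 ]
112 281 [0.4721 0.4009 0.012 ]
418 217 [ 0.6002 -0.2383  0.04  ]
```

View pics/crop1.png

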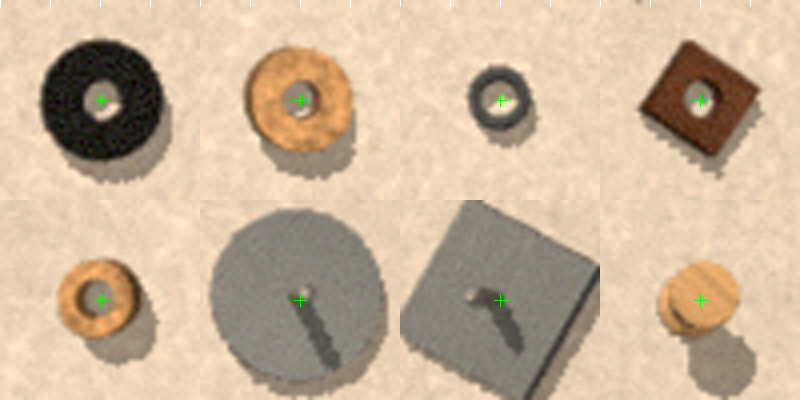

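```bash
python3 - <<'E'
from h import *
L=dict(butt=(255,295,102,100,.016),wide=(435,333,101.5,100.5,.02),collar=(302,228,99.5,98.5,.012),wood=(506,274,101,97.5,.014),narrow=(157,334,96,99,.02),round=(354,300,98,95,.012),rpin=(354,300,102,93,.058),spin=(112,281,70,94,.044))
for k,(u,v,a,b,z) in L.items(): print(k,np.round(at('top',u-25+(a+.5)/4-.5,v-25+(b+.5)/4-.5,z),4))
im=cv2.imread('pics/top.png')
def fit(name,mask,win):
    u,v,r=win; m=np.zeros(im.shape[:2],'uint8'); m[v-r:v+r,u-r:u+r]=mask[v-r:v+r,u-r:u+r]
    c=max(cv2.findContours(m,0,1)[0],key=cv2.contourArea); (x,y),(w,h),a=cv2.minAreaRect(c); print(name,(x,y),(w,h),a); return x,y
h=cv2.cvtColor(im,cv2.COLOR_BGR2HSV); g=((h[...,1]<45)&(h[...,2]<85)).astype('uint8')*255
x,y=fit('sq',g,(112,281,32)); print(at('top',x,y,.012))
x,y=fit('rd',g,(354,300,30)); print(at('top',x,y,.012))
E
python3 -m jog '0 0 -1 0 0 0 80;0 0 -1 0 0 0 80;0 0 -0.58 0 0 0 80;0 0 0 -1 -1 -1 80;0 0 0 -1 -1 -1 80;0 0 0 -1 -1 -1 80;0 0 0 -1 -1 0 80;0 0 0 -1 -1 0 80;0 0 0 -1 -1 0 80;0 0 0 -1 -1 0 80' 40
```

```text
butt [0.442 0.101 0.016]
wide [ 0.3616 -0.2709  0.02  ]
collar [0.5838 0.0038 0.012 ]
wood [ 0.4844 -0.4257  0.014 ]
narrow [0.3638 0.3046 0.02  ]
round [ 0.4331 -0.1036  0.012 ]
rpin [ 0.434  -0.1015  0.058 ]
spin [0.4747 0.4051 0.044 ]
sq (113.23751831054688, 281.9330139160156) (33.15522766113281, 39.576873779296875) 29.248823165893555
[0.47009897 0.39823592 0.012     ]
rd (359.77557373046875, 287.6805114746094) (35.21255874633789, 15.754287719726562) 20.2248592376709
[ 0.45533309 -0.11786099  0.012     ]
clock: 1.4
tool_pos: [0.3694, 0.339, 0.3787]
tcp_rot: [-0.0, -0.0, 1.0, -0.0]
force: [-0.3, -0.0, -1.2]
finger_gap: 0.0798
grasp_force: 0.0
```

```bash
python3 -m jog '0 0 0 -0.3 -0.95 0.7 80;0 0 0 -0.3 -0.95 0.7 80;0 0 0 -0.3 -0.95 0.7 80;0 0 0 -0.3 -0.95 0.7 80;0 0 0 -0.3 -0.95 0.7 80;0 0 0 -0.3 -0.95 0.7 80;0 0 0 -0.3 -0.95 0.7 80;0 0 0 -0.3 -0.95 0.7 80;0 0 0 -0.3 -0.95 0.7 80;0 0 0 -0.2 -0.97 0.7 80' 40
python3 - <<'E'
from h import *
snap('wrist','w1');print(proj('w1',[.442,.101,.016]),proj('w1',[.4331,-.1036,.012]),proj('w1',[.433,-.1036,.058]), env.get_state()['tool_pos'])
E
```

```text
clock: 2.65
tool_pos: [0.4414, 0.1011, 0.2031]
tcp_rot: [-0.0, -0.0, 1.0, -0.0]
force: [-0.8, 0.1, -0.2]
finger_gap: 0.0799
grasp_force: 0.0
[320.23660513 230.89921762] [ 80.92108165 220.70622664] [ 48.95812623 238.17810537] [0.44102265 0.09910094 0.20081615]
```

View pics/w1.png

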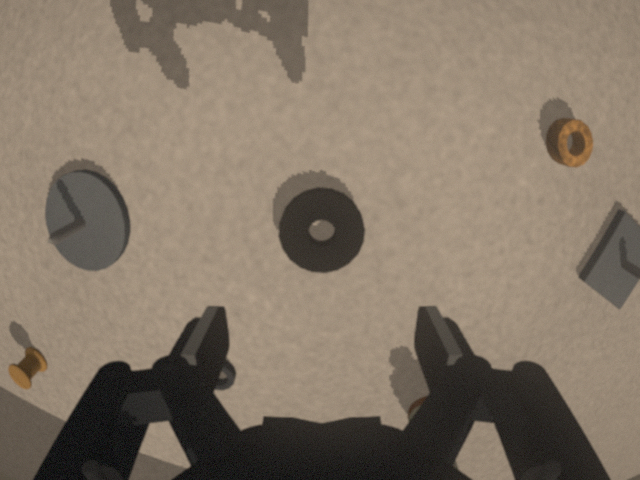

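```bash
python3 - <<'E'
from h import *
t=np.array([0.441,.1,.201])
for u,v,s in((227,309,-1),(228,340,-1),(417,309,1),(414,345,1)):
    o,d=ray('w1',u,v);k=(.1+s*.04-o[1])/d[1];print(np.round(o+d*k-t,4))
E
python3 -m jog '0 0 0 -0.03 0.06 1 76;0 0 0 0 0 1 76;0 0 0 0 0 1 76;0 0 0 0 0 1 76;0 0 0 0 0 0.6 76;0 0 0 0 0 0 76;0 0 0 0 0 0 76;0 0 0 0 0 0 76;0 0 0 0 0 0 76;0 0 0 0 0 0 76'
```

```text
[-0.0008 -0.04   -0.0675]
[ 0.0124 -0.04   -0.0624]
[-0.0089  0.04   -0.0535]
[ 0.0068  0.04   -0.0507]
clock: 3.95
tool_pos: [0.4422, 0.1034, 0.0892]
tcp_rot: [0.0, -0.0, 1.0, 0.0]
force: [-0.7, -0.7, -0.6]
finger_gap: 0.0758
grasp_force: 0.0
```

```bash
python3 -m jog '0 0 0 0 -0.08 0.3 76;0 0 0 0 0 0.2 76;0 0 0 0 0 0.15 76;0 0 0 0 0 0.15 76;0 0 0 0 0 0 56;0 0 0 0 0 0 56;0 0 0 0 0 0 56;0 0 0 0 0 0 56;0 0 0 0 0 0 56;0 0 0 0 0 0 56' 40
```

```text
clock: 5.2
tool_pos: [0.4422, 0.1014, 0.069]
tcp_rot: [0.0, -0.0, 1.0, 0.0]
force: [-0.2, 0.4, 2.0]
finger_gap: 0.0629
grasp_force: 44.0
```

```bash
python3 -m jog '0 0 0 0 0 -0.8 56;0 0 0 0 0 -1 56;0 0 0 0.1 -0.3 -1 56;0 0 0 0.1 -1 -0.3 56;0 0 0 0.1 -1 0 56;0 0 0 0.05 -1 0 56;0 0 0 0 -1 0 56;0 0 0 0 -1 0 56;0 0 0 0 -1 0 56;0 0 0 0 -1 0 56'
python3 -m jog '0 0 0 0 -0.86 0 56;0 0 0 0 0 0 56;0 0 0 0 0 0 56;0 0 0 0 0 0 56;0 0 0 0 0 0 56;0 0 0 0 0 0 56;0 0 0 0 0 0 56;0 0 0 0 0 0 56;0 0 0 0 0 0 56;0 0 0 0 0 0 56'
python3 - <<'E'
from h import *
snap('wrist','w2');t=env.get_state()['tool_pos'];print(t)
b=t[2]-.069
print(proj('w2',[*t[:2],b+.016]),proj('w2',[.4335,-.1027,.058]),proj('w2',[.4335,-.1027,.012]))
im=cv2.imread('pics/w2.png');cv2.imwrite('pics/w2c.png',cv2.resize(im[130:430,140:500],(800,667))[:600])
E
```

```text
clock: 6.45
tool_pos: [0.4332, -0.0819, 0.1461]
tcp_rot: [-0.0, -0.0, 1.0, 0.0]
force: [0.5, 0.3, -0.6]
finger_gap: 0.0625
grasp_force: 44.0
clock: 7.7
tool_pos: [0.4334, -0.1026, 0.1464]
tcp_rot: [-0.0, -0.0, 1.0, 0.0]
force: [-0.1, -0.1, -0.8]
finger_gap: 0.063
grasp_force: 44.1
[ 0.43338795 -0.10262462  0.1463794 ]
[319.51725784 333.9391321 ] [319.6719018  293.20185925] [319.98072344 257.36150016]
```

View pics/w2c.png

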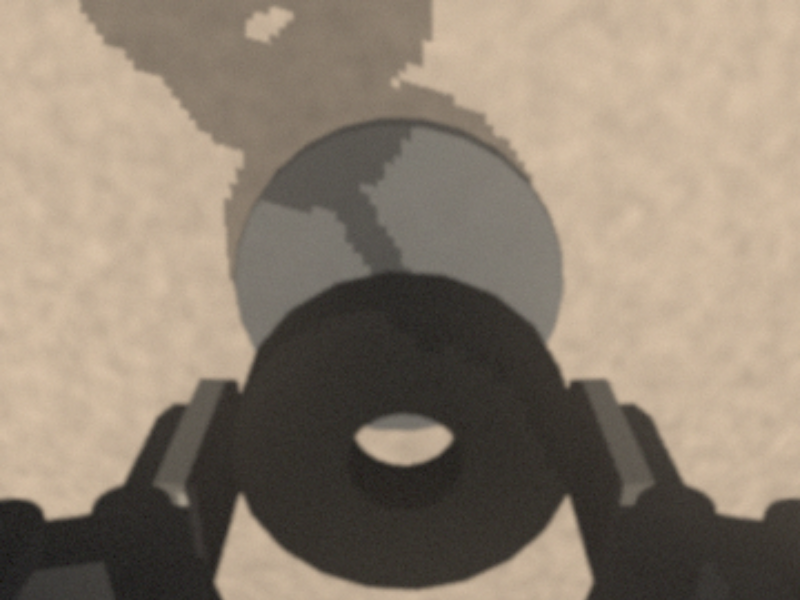

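```bash
python3 -m jog '0 0 0 0 -0.04 0.5 56;0 0 0 0 0 0.6 56;0 0 0 0 0 0.6 56;0 0 0 0 0 0.5 56;0 0 0 0 0 0.2 56;0 0 0 0 0 0.1 56;0 0 0 0 0 0.06 56;0 0 0 0 0 0 56;0 0 0 0 0 0 56;0 0 0 0 0 0 56'
```

```text
clock: 9.0
tool_pos: [0.4335, -0.1036, 0.0826]
tcp_rot: [0.0, -0.0, 1.0, -0.0]
force: [0.1, -1.5, -1.1]
finger_gap: 0.063
grasp_force: 44.1
```

```bash
python3 -m jog '0 0 0 0 0 0.03 56;0 0 0 0 0 0.03 56;0 0 0 0 0 0 76;0 0 0 0 0 0 76;0 0 0 0 0 0 76;0 0 0 0 0 -0.5 76;0 0 0 0 0 -1 76;0 0 0 0 0 -1 76;0 0 0 0 0 -1 76;0 0 0 0.4 -1 -0.5 76'
python3 -m jog '0 0 0 0.4 -1 0 76;0 0 0 0.4 -1 0 72;0 0 0 0.4 -1 0 72;0 0 0 0.4 -1 0 72;0 0 0 0.4 -1 0 72;0 0 0 0.45 -0.7 0 72;0 0 0 0 0 0 68;0 0 0 0 0 0 68;0 0 0 0 0 0 68;0 0 0 0 0 0 68'
python3 - <<'E'
from h import *
snap('wrist','w3');t=env.get_state()['tool_pos'];print(t)
im=cv2.imread('pics/w3.png')
print(proj('w3',[.3616,-.2709,.02]),proj('w3',[.4335,-.1027,.028]),proj('w3',[.4335,-.1027,.058]))
E
```

```text
clock: 10.25
tool_pos: [0.4241, -0.1283, 0.1833]
tcp_rot: [0.001, -0.001, 1.0, -0.0]
force: [1.1, 0.1, -0.4]
finger_gap: 0.0759
grasp_force: 0.0
clock: 11.5
tool_pos: [0.3625, -0.2707, 0.181]
tcp_rot: [0.0, -0.001, 1.0, -0.0]
force: [-0.1, 0.2, -0.5]
finger_gap: 0.068
grasp_force: 0.0
[ 0.36248433 -0.27077934  0.18094547]
[319.91122437 240.82308425] [528.90263084 327.91410187] [546.22637741 348.58760321]
```

View pics/w3.png

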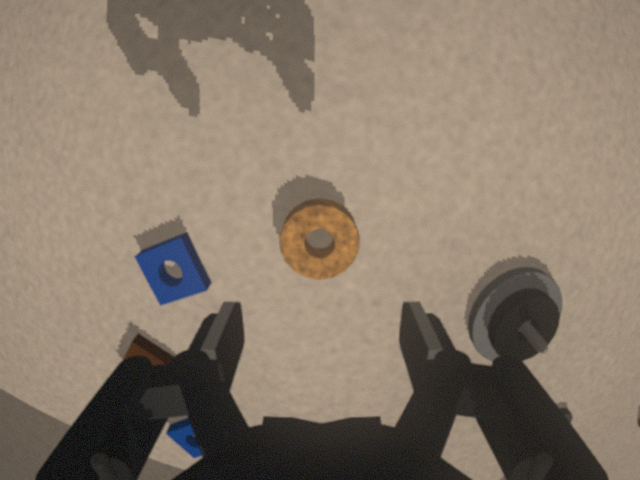

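```bash
python3 -m jog '0 0 0 0.03 0 0.7 68;0 0 0 0 0 0.9 68;0 0 0 0 0 0.9 68;0 0 0 0 0 0.9 68;0 0 0 0 0 0.5 68;0 0 0 0 0 0.3 68;0 0 0 0 0 0.16 68;0 0 0 0 0 0 48;0 0 0 0 0 0 48;0 0 0 0 0 0 48'
python3 -m jog '0 0 0 0 0 0 48;0 0 0 0 0 0 48;0 0 0 0 0 -0.8 48;0 0 0 0 0 -1 48;0 0 0 -0.2 0.3 -1 48;0 0 0 -0.5 1 -0.6 48;0 0 0 -0.5 1 0 48;0 0 0 -0.5 1 0 48;0 0 0 -0.5 1 0 48;0 0 0 -0.5 1 0 48'
```

```text
clock: 12.8
tool_pos: [0.3617, -0.2713, 0.0723]
tcp_rot: [0.0, -0.0, 1.0, -0.0]
force: [-0.5, 0.8, 2.0]
finger_gap: 0.0516
grasp_force: 42.1
clock: 14.05
tool_pos: [0.4291, -0.1377, 0.1566]
tcp_rot: [-0.0, -0.0, 1.0, 0.0]
force: [-0.2, 1.4, -0.0]
finger_gap: 0.0518
grasp_force: 41.9
```

```bash
python3 -m jog '0 0 0 -0.1 0.7 0 48;0 0 0 0 0.55 0 48;0 0 0 0 0 0 48;0 0 0 0 0 0 48;0 0 0 0 0 0 48;0 0 0 0 0 0 48;0 0 0 0 0 0 48;0 0 0 0 0 0 48;0 0 0 0 0 0 48;0 0 0 0 0 0 48'
python3 - <<'E'
from h import *
snap('wrist','w4');t=env.get_state()['tool_pos'];print(t)
im=cv2.imread('pics/w4.png');cv2.imwrite('pics/w4c.png',cv2.resize(im[130:400,140:500],(800,600)))
E
```

```text
clock: 15.3
tool_pos: [0.4314, -0.1074, 0.1569]
tcp_rot: [-0.0, -0.0, 1.0, 0.0]
force: [0.7, -0.5, -0.7]
finger_gap: 0.0519
grasp_force: 41.8
[ 0.43141927 -0.10733524  0.15686807]
```

View pics/w4c.png

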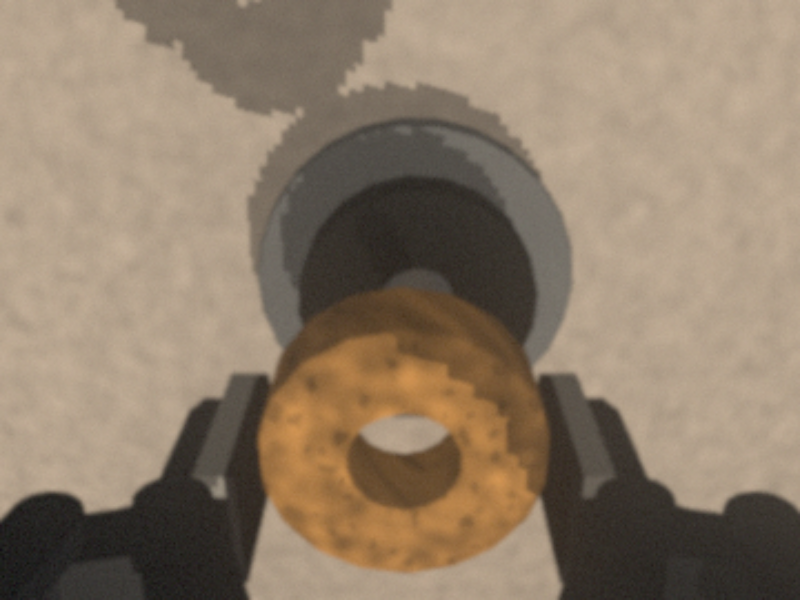

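```bash
python3 -m jog '0 0 0 -0.08 0.15 0 48;0 0 0 0 0 0.5 48;0 0 0 0 0 0.6 48;0 0 0 0 0 0.6 48;0 0 0 0 0 0.3 48;0 0 0 0 0 0.1 48;0 0 0 0 0 0.1 48;0 0 0 0 0 0 48;0 0 0 0 0 0 48;0 0 0 0 0 0 48'
```

```text
clock: 16.6
tool_pos: [0.4335, -0.1037, 0.1021]
tcp_rot: [0.0, -0.0, 1.0, -0.0]
force: [-0.2, -0.7, 0.0]
finger_gap: 0.0516
grasp_force: 41.8
```

```bash
python3 -m jog '0 0 0 0 0 0.03 48;0 0 0 0 0 0.03 48;0 0 0 0 0 0 68;0 0 0 0 0 0 68;0 0 0 0 0 0 68;0 0 0 0 0 -0.5 68;0 0 0 0 0 -1 68;0 0 0 0 0 -1 68;0 0 0 0 0 -1 68;0 0 0 -1 0.7 0 50'
python3 -m jog '0 0 0 -1 0.7 0 50;0 0 0 -1 0.7 0 50;0 0 0 -1 0.7 0 50;0 0 0 -1 0.7 0 50;0 0 0 -1 0.7 0 50;0 0 0 0 0.1 0 50;0 0 0 0 0 0 50;0 0 0 0 0 0 50;0 0 0 0 0 0 50;0 0 0 0 0 0 50'
python3 - <<'E'
from h import *
snap('wrist','w5');t=env.get_state()['tool_pos'];print(t)
print(proj('w5',[.5838,.0038,.012]),proj('w5',[.4335,-.1037,.048]),proj('w5',[.4335,-.1037,.058]))
E
```

```text
clock: 17.85
tool_pos: [0.459, -0.0867, 0.1913]
tcp_rot: [0.002, 0.001, 1.0, -0.001]
force: [1.2, -0.1, -0.8]
finger_gap: 0.0513
grasp_force: 0.0
clock: 19.1
tool_pos: [0.5832, 0.0036, 0.1881]
tcp_rot: [0.0, -0.0, 1.0, -0.0]
force: [0.3, -0.0, 0.5]
finger_gap: 0.0501
grasp_force: 0.0
[0.58320807 0.00370818 0.18804922]
[320.49669153 235.65042546] [140.65606948  17.96929633] [133.17745963  14.53882507]
```

View pics/w5.png

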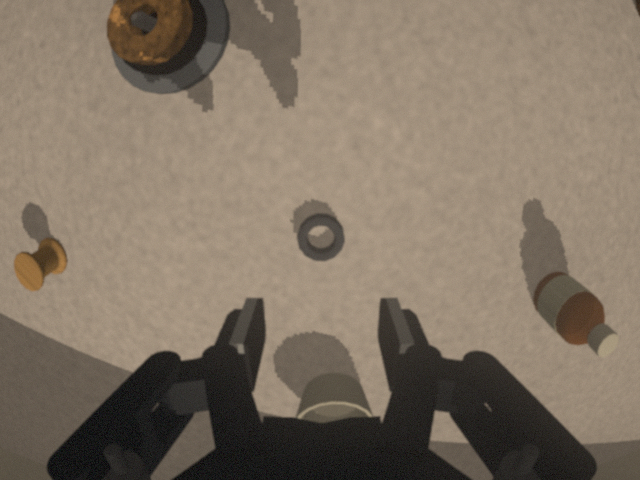

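```bash
python3 -m jog '0 0 0 -0.05 0 0.8 50;0 0 0 0 0 0.9 50;0 0 0 0 0 0.9 50;0 0 0 0 0 0.9 50;0 0 0 0 0 0.5 50;0 0 0 0 0 0.3 50;0 0 0 0 0 0.2 50;0 0 0 0 0 0.04 28;0 0 0 0 0 0 28;0 0 0 0 0 0 28'
python3 -m jog '0 0 0 0 0 0 28;0 0 0 0 0 0 28;0 0 0 0 0 -0.8 28;0 0 0 0 0 -1 28;0 0 0 0.2 -0.2 -1 28;0 0 0 1 -0.7 -0.9 28;0 0 0 1 -0.7 0 28;0 0 0 1 -0.7 0 28;0 0 0 1 -0.7 0 28;0 0 0 1 -0.7 0 28'
```

```text
clock: 20.4
tool_pos: [0.585, 0.0039, 0.075]
tcp_rot: [0.001, -0.0, 1.0, 0.0]
force: [-0.5, -0.5, 3.2]
finger_gap: 0.0313
grasp_force: 39.9
clock: 21.65
tool_pos: [0.4536, -0.0891, 0.1665]
tcp_rot: [-0.0, -0.0, 1.0, 0.0]
force: [0.7, -1.2, -0.5]
finger_gap: 0.0315
grasp_force: 39.7
```

```bash
python3 -m jog '0 0 0 0.7 -0.5 0 28;0 0 0 0 0 0 28;0 0 0 0 0 0 28;0 0 0 0 0 0 28;0 0 0 0 0 0 28;0 0 0 0 0 0 28;0 0 0 0 0 0 28;0 0 0 0 0 0 28;0 0 0 0 0 0 28;0 0 0 0 0 0 28'
python3 - <<'E'
from h import *
snap('wrist','w6');t=env.get_state()['tool_pos'];print(t)
im=cv2.imread('pics/w6.png');cv2.imwrite('pics/w6c.png',cv2.resize(im[130:400,140:500],(800,600)))
print(proj('w6',[*t[:2],t[2]-.063]),proj('w6',[.4335,-.1037,.048]),proj('w6',[.4335,-.1037,.058]))
E
```

```text
clock: 22.9
tool_pos: [0.4372, -0.1011, 0.1669]
tcp_rot: [0.0, -0.0, 1.0, -0.0]
force: [0.4, -0.3, 0.0]
finger_gap: 0.0313
grasp_force: 39.8
[ 0.43715696 -0.10112217  0.16689679]
[319.60204231 320.80008932] [315.33387325 261.58096184] [315.05203938 268.8906132 ]
```

View pics/w6c.png

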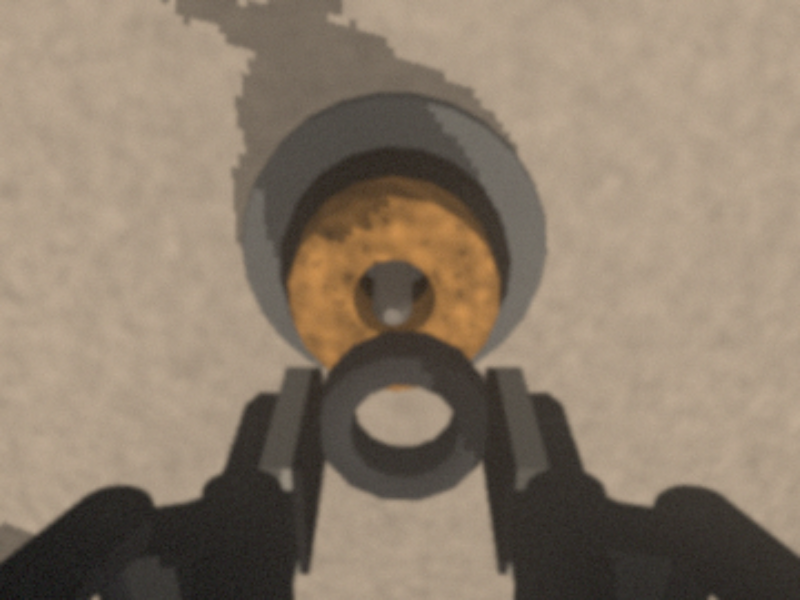

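```bash
python3 -m jog '0 0 0 0.14 -0.1 0 28;0 0 0 0 0 0.4 28;0 0 0 0 0 0.5 28;0 0 0 0 0 0.4 28;0 0 0 0 0 0.2 28;0 0 0 0 0 0.1 28;0 0 0 0 0 0.1 28;0 0 0 0 0 0 28;0 0 0 0 0 0 28;0 0 0 0 0 0 28'
```

```text
clock: 24.2
tool_pos: [0.4337, -0.1036, 0.1246]
tcp_rot: [0.0, -0.0, 1.0, -0.0]
force: [1.2, -0.1, 0.5]
finger_gap: 0.0314
grasp_force: 39.8
```

```bash
python3 -m jog '0 0 0 0 0 0.03 28;0 0 0 0 0 0.03 28;0 0 0 0 0 0 50;0 0 0 0 0 0 50;0 0 0 0 0 0 50;0 0 0 0 0 -0.5 50;0 0 0 0 0 -1 50;0 0 0 0 0 -1 50;0 0 0 0 0 -0.5 50;0 0 0 -0.2 -1 0 60'
python3 -m jog '0 0 0 -0.2 -1 0 60;0 0 0 -0.2 -1 0 60;0 0 0 -0.2 -1 0 60;0 0 0 -0.2 -1 0 60;0 0 0 -0.2 -1 0 60;0 0 0 -0.2 -1 0 60;0 0 0 -0.2 -1 0 60;0 0 0 -0.2 -1 0 60;0 0 0 -0.2 -1 0 60;0 0 0 -0.2 -1 0 60'
python3 -m jog '0 0 0 0 -1 0 60;0 0 0 0 -0.9 0 60;0 0 1 0 0 0 60;0 0 1 0 0 0 60;0 0 1 0 0 0 60;0 0 1 0 0 0 60;0 0 0.375 0 0 0 60;0 0 0 0 0 0 60;0 0 0 0 0 0 60;0 0 0 0 0 0 60'
python3 - <<'E'
from h import *
snap('wrist','w7');t=env.get_state();print(t['tool_pos'],t['tcp_rot'])
print(proj('w7',[.4844,-.4257,.014]))
im=cv2.imread('pics/w7.png');cv2.imwrite('pics/w7c.png',cv2.resize(im[120:390,140:500],(800,600)))
E
```

```text
clock: 25.45
tool_pos: [0.4391, -0.1283, 0.1994]
tcp_rot: [0.001, -0.001, 1.0, -0.0]
force: [0.9, 0.5, -0.4]
finger_gap: 0.0595
grasp_force: 0.0
clock: 26.7
tool_pos: [0.4888, -0.3794, 0.1977]
tcp_rot: [-0.0, -0.0, 1.0, 0.0]
force: [0.9, 0.3, 1.0]
finger_gap: 0.0604
grasp_force: 0.0
clock: 27.95
tool_pos: [0.4888, -0.4261, 0.1978]
tcp_rot: [-0.0, 0.3, 0.954, 0.0]
force: [0.3, -0.1, -0.3]
finger_gap: 0.06
grasp_force: 0.0
[ 0.48881766 -0.42607206  0.19786463] [-2.57106485e-05  3.00218784e-01  9.53870369e-01  1.59057493e-05]
[316.41545926 227.33208218]
```

View pics/w7c.png

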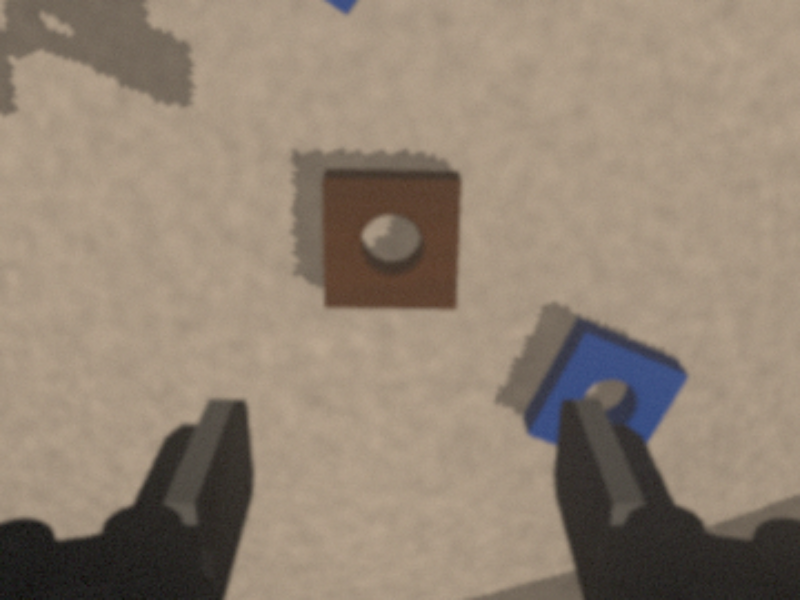

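```bash
python3 -m jog '0 0 0 0.15 -0.09 0.8 60;0 0 0 0 0 0.9 60;0 0 0 0 0 0.9 60;0 0 0 0 0 0.9 60;0 0 0 0 0 0.7 60;0 0 0 0 0 0.4 60;0 0 0 0 0 0.2 60;0 0 0 0 0 0.13 60;0 0 0 0 0 0 38;0 0 0 0 0 0 38'
python3 -m jog '0 0 0 0 0 0 38;0 0 0 0 0 0 38;0 0 0 0 0 -0.8 38;0 0 0 0 0 -1 38;0 0 0 0 0 -1 38;0 0 -1 0 0 -1 38;0 0 -1 0 0 0 38;0 0 -1 0 0 0 38;0 0 -1 0 0 0 38;0 0 -0.375 0 0 0 38'
```

```text
clock: 29.25
tool_pos: [0.4847, -0.426, 0.0754]
tcp_rot: [0.001, 0.3, 0.954, -0.0]
force: [-0.6, -0.5, -0.6]
finger_gap: 0.0429
grasp_force: 42.1
clock: 30.5
tool_pos: [0.4845, -0.4258, 0.171]
tcp_rot: [0.0, -0.002, 1.0, -0.0]
force: [-0.7, 0.7, -0.2]
finger_gap: 0.0427
grasp_force: 42.1
```

```bash
python3 -m jog '0 0 0 0.1 1 0 38;0 0 0 0.1 1 0 38;0 0 0 0.1 1 0 38;0 0 0 0.1 1 0 38;0 0 0 0 1 0 38;0 0 0 0 1 0 38;0 0 0 0 1 0 38;0 0 0 0 1 0 38;0 0 0 0 1 0 38;0 0 0 0 1 0 38'
python3 -m jog '0 0 0 0 1 0 38;0 0 0 0 1 0 38;0 0 0 0 1 0 38;0 0 0 0 1 0 38;0 0 0 0 1 0 38;0 0 0 0 1 0 38;0 0 0 0 1 0 38;0 0 0 0 1 0 38;0 0 0 0 1 0 38;0 0 0 0 1 0 38'
python3 -m jog '0 0 0 0 1 0 38;0 0 0 0 1 0 38;0 0 0 0 1 0 38;0 0 0 0 1 0 38;0 0 0 0 1 0 38;0 0 0 0 1 0 38;0 0 0 0 1 0 38;0 0 0 0 1 0 38;0 0 0 0 1 0 38;0 0 0 0 1 0 38'
```

```text
clock: 31.75
tool_pos: [0.4743, -0.1746, 0.1704]
tcp_rot: [0.0, -0.0, 1.0, -0.0]
force: [-0.4, 0.1, -0.6]
finger_gap: 0.0428
grasp_force: 42.1
clock: 33.0
tool_pos: [0.474, 0.0754, 0.1704]
tcp_rot: [0.0, -0.0, 1.0, 0.0]
force: [0.5, -0.4, -1.1]
finger_gap: 0.0426
grasp_force: 42.1
clock: 34.25
tool_pos: [0.4739, 0.3255, 0.1703]
tcp_rot: [0.0, -0.0, 1.0, 0.0]
force: [0.9, -0.3, -0.2]
finger_gap: 0.0427
grasp_force: 42.1
```

Turn +27° and come near the jig, then look.

```bash
python3 -m jog '0 0 0 0 1 0 38;0 0 0 0 1 0 38;0 0 0 0 0.95 0 38;0 0 1 0 0 0 38;0 0 1 0 0 0 38;0 0 1 0 0 0 38;0 0 0.4 0 0 0 38;0 0 0 0 0 0 38;0 0 0 0 0 0 38;0 0 0 0 0 0 38'
python3 - <<'E'
from h import *
snap('wrist','w8');t=env.get_state();print(t['tool_pos'],t['tcp_rot'])
print(proj('w8',[*t['tool_pos'][:2],t['tool_pos'][2]-.061]),proj('w8',[.4747,.4051,.044]),proj('w8',[.4747,.4051,.012]))
im=cv2.imread('pics/w8.png');cv2.imwrite('pics/w8c.png',cv2.resize(im[130:400,140:500],(800,600)))
E
```

```text
clock: 35.5
tool_pos: [0.474, 0.3981, 0.1697]
tcp_rot: [-0.0, 0.235, 0.972, -0.0]
force: [0.0, -0.7, -0.6]
finger_gap: 0.0428
grasp_force: 42.1
[0.47405321 0.39801207 0.16968   ] [ 1.19815823e-05  2.34661092e-01  9.72077246e-01 -4.99630509e-06]
[318.33981755 324.44120363] [330.68928381 259.50026265] [329.51701729 240.80132364]
```

View pics/w8c.png

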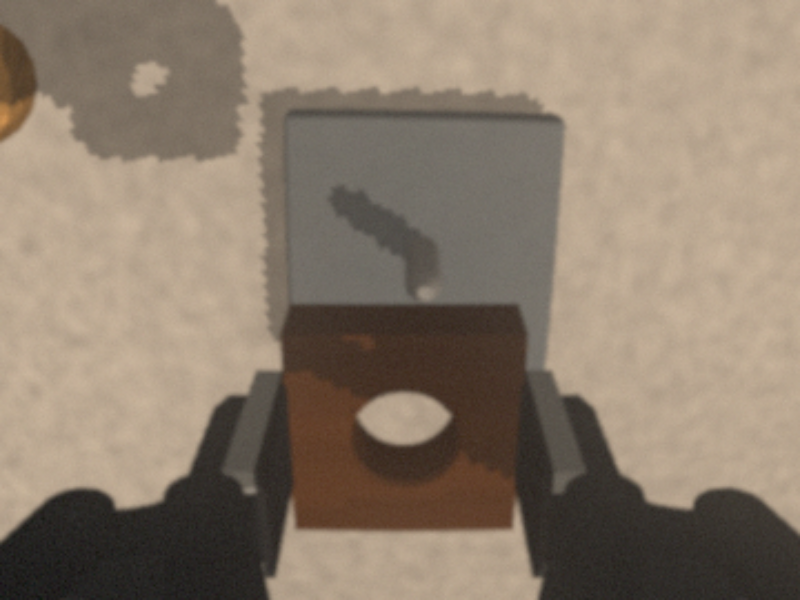

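```bash
python3 -m jog '0 0 0 0.1 0.24 0 38;0 0 0 0 0 0.6 38;0 0 0 0 0 0.8 38;0 0 0 0 0 0.8 38;0 0 0 0 0 0.6 38;0 0 0 0 0 0.2 38;0 0 0 0 0 0.1 38;0 0 0 0 0 0.1 38;0 0 0 0 0 0 38;0 0 0 0 0 0 38'
```

```text
clock: 36.8
tool_pos: [0.4747, 0.4045, 0.09]
tcp_rot: [0.0, 0.235, 0.972, 0.0]
force: [0.1, 0.6, -0.2]
finger_gap: 0.0431
grasp_force: 42.1
```

```bash
python3 -m jog '0 0 0 0 0 0.05 38;0 0 0 0 0 0.05 38;0 0 0 0 0 0 38;0 0 0 0 0 0 58;0 0 0 0 0 0 58;0 0 0 0 0 0 58;0 0 0 0 0 -0.5 58;0 0 0 0 0 -1 58;0 0 0 0 0 -1 58;0 0 -1 0 0 -1 58'
python3 -m jog '0 0 -1 0 0 0 58;0 0 -1 0 0 0 58;0 0 -0.4 0 0 0 58;0 0 0 0.9 -0.8 0 58;0 0 0 0.9 -0.8 0 58;0 0 0 0.9 -0.8 0 58;0 0 0 0.9 -0.8 0 54;0 0 0 0.8 -0.8 0 54;0 0 0 0 0 0 54;0 0 0 0 0 0 54'
python3 - <<'E'
from h import *
snap('wrist','w9');t=env.get_state();print(t['tool_pos'],t['tcp_rot'])
print(proj('w9',[.3638,.3046,.02]),proj('w9',[.4747,.4051,.026]),proj('w9',[.4747,.4051,.044]))
E
```

```text
clock: 38.05
tool_pos: [0.4747, 0.4045, 0.1765]
tcp_rot: [0.0, 0.165, 0.986, 0.0]
force: [0.6, -0.3, -0.3]
finger_gap: 0.0582
grasp_force: 0.0
clock: 39.3
tool_pos: [0.3652, 0.3048, 0.1755]
tcp_rot: [0.001, -0.0, 1.0, 0.001]
force: [-0.5, 0.5, -0.4]
finger_gap: 0.0542
grasp_force: 0.0
[0.3652071  0.30491556 0.17518885] [ 4.42036413e-04 -2.45568133e-04  9.99999798e-01  3.83874871e-04]
[319.54350463 242.75142537] [446.15432154 375.70709624] [452.41143189 390.35187028]
```

View pics/w9.png

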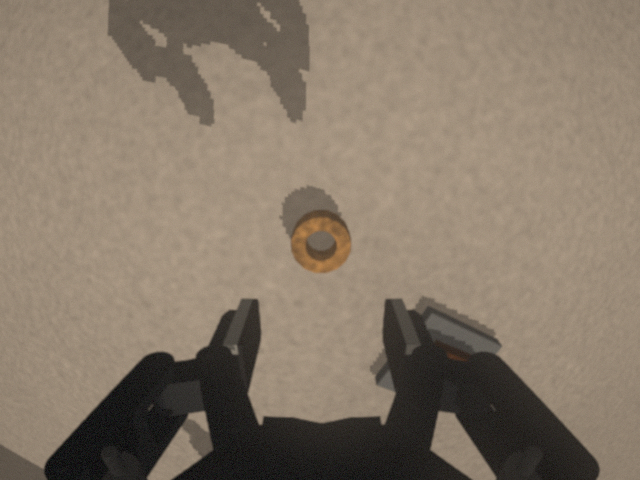

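```bash
python3 -m jog '0 0 0 0.04 0 0.8 54;0 0 0 0 0 0.9 54;0 0 0 0 0 0.9 54;0 0 0 0 0 0.7 54;0 0 0 0 0 0.4 54;0 0 0 0 0 0.2 54;0 0 0 0 0 0.13 54;0 0 0 0 0 0 34;0 0 0 0 0 0 34;0 0 0 0 0 0 34'
python3 -m jog '0 0 0 0 0 0 34;0 0 0 0 0 0 34;0 0 0 0 0 -0.8 34;0 0 0 0 0 -1 34;0 0 0 0 0 -1 34;0 0 0 -0.8 0.7 -0.6 34;0 0 0 -0.8 0.7 0 34;0 0 0 -0.9 0.8 0 34;0 0 0 -0.9 0.8 0 34;0 0 0 -0.7 0.7 0 34'
```

```text
clock: 40.6
tool_pos: [0.3639, 0.3046, 0.0744]
tcp_rot: [0.0, -0.0, 1.0, 0.0]
force: [0.4, -0.8, 3.5]
finger_gap: 0.0386
grasp_force: 40.4
clock: 41.85
tool_pos: [0.4668, 0.3975, 0.1582]
tcp_rot: [-0.0, -0.0, 1.0, -0.0]
force: [0.5, -0.3, -0.3]
finger_gap: 0.0382
grasp_force: 40.3
```

```bash
python3 -m jog '0 0 0 -0.26 0.24 0 34;0 0 0 0 0 0 34;0 0 0 0 0 0 34;0 0 0 0 0 0 34;0 0 0 0 0 0 34;0 0 0 0 0 0 34;0 0 0 0 0 0 34;0 0 0 0 0 0 34;0 0 0 0 0 0 34;0 0 0 0 0 0 34'
python3 - <<'E'
from h import *
snap('wrist','w10');t=env.get_state();print(t['tool_pos'],t['tcp_rot'])
print(proj('w10',[*t['tool_pos'][:2],t['tool_pos'][2]-.0544]),proj('w10',[.4747,.4051,.044]),proj('w10',[.4747,.4051,.026]))
im=cv2.imread('pics/w10.png');cv2.imwrite('pics/w10c.png',cv2.resize(im[130:400,140:500],(800,600)))
E
```

```text
clock: 43.1
tool_pos: [0.4726, 0.4029, 0.1588]
tcp_rot: [-0.0, -0.0, 1.0, -0.0]
force: [-0.4, 0.6, 0.5]
finger_gap: 0.0383
grasp_force: 40.3
[0.4726006  0.40292843 0.15886052] [-3.54309433e-05 -1.97098650e-04  9.99999980e-01 -7.44884933e-06]
[319.45983201 332.06427392] [323.92485968 274.11448516] [323.72606329 261.46841268]
```

View pics/w10c.png

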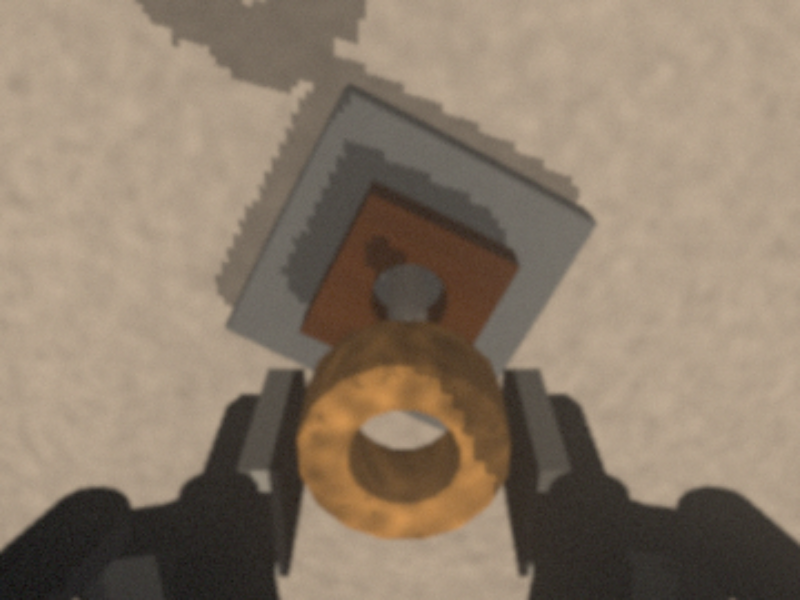

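```bash
python3 -m jog '0 0 0 -0.08 0.06 0 34;0 0 0 0 0 0.5 34;0 0 0 0 0 0.6 34;0 0 0 0 0 0.6 34;0 0 0 0 0 0.3 34;0 0 0 0 0 0.15 34;0 0 0 0 0 0.1 34;0 0 0 0 0 0 34;0 0 0 0 0 0 34;0 0 0 0 0 0 34'
```

```text
clock: 44.4
tool_pos: [0.4747, 0.4045, 0.1029]
tcp_rot: [0.0, -0.0, 1.0, 0.0]
force: [0.1, -0.4, 0.2]
finger_gap: 0.0383
grasp_force: 40.3
```

```bash
python3 -m jog '0 0 0 0 0 0.05 34;0 0 0 0 0 0.04 34;0 0 0 0 0 0 34;0 0 0 0 0 0 56;0 0 0 0 0 0 56;0 0 0 0 0 0 56;0 0 0 0 0 -0.5 56;0 0 0 0 0 -1 56;0 0 0 0 0 -1 56;0 0 0 0 0 -1 56'
python3 -m jog '0 0 0 1 0 -1 56;0 0 0 1 0 -1 56;0 0 0 1 0 0 56;0 0 0 1 0 0 56;0 0 0 1 0 0 56;0 0 0 0.5 0 0 56;0 0 0 0 0 0 56;0 0 0 0 0 0 56;0 0 0 0 0 0 56;0 0 0 0 0 0 56'
python3 - <<'E'
from h import *
c=snap('scene','s1');d=snap('top','top2');snap('wrist','w11')
a=cv2.resize(c['img'][220:280,190:270],(400,300),interpolation=2);b=cv2.resize(c['img'][150:210,365:445],(400,300),interpolation=2)
e=cv2.resize(d['img'][270:330,314:394],(400,300),interpolation=2);f=cv2.resize(d['img'][250:310,72:152],(400,300),interpolation=2)
cv2.imwrite('pics/fin.png',np.clip(np.vstack([np.hstack([a,b]),np.hstack([e,f])])*1.5,0,255).astype('uint8'))
E
```

```text
clock: 45.65
tool_pos: [0.4746, 0.4045, 0.1898]
tcp_rot: [0.0, -0.0, 1.0, 0.0]
force: [0.1, -0.6, 0.4]
finger_gap: 0.056
grasp_force: 0.0
clock: 46.9
tool_pos: [0.3375, 0.4043, 0.2377]
tcp_rot: [-0.0, 0.0, 1.0, -0.0]
force: [-0.3, 0.1, -0.3]
finger_gap: 0.0559
grasp_force: 0.0
```

View pics/fin.png

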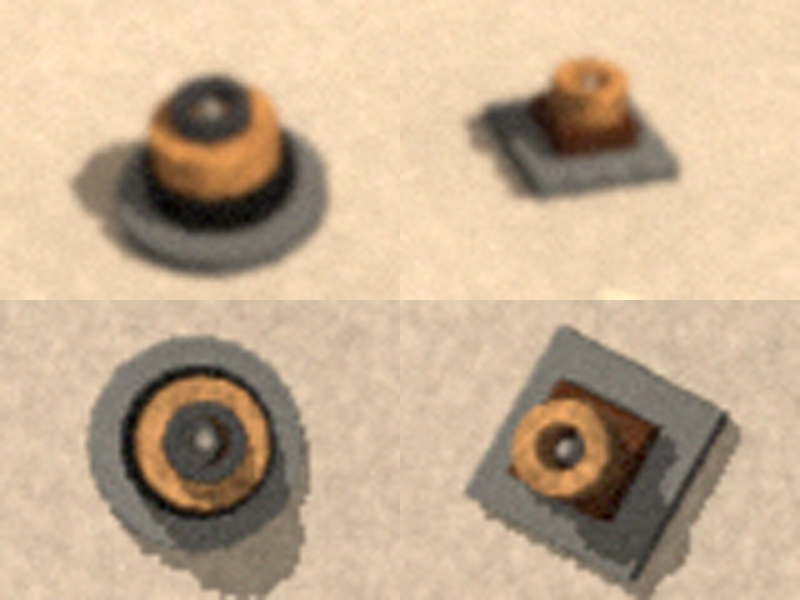

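The final view shows both stacks on their pins, in order and flat: butt ring, wide cork, collar on the round jig, and blank, narrow cork on the square jig. The gripper is clear of everything.

```bash
python3 -c "
from station import env
print(env.finish_job())"
```

```text
the job is handed in; nothing more can be done
None
```

Both halves are on their jigs in the order asked and, in the last pictures, lie flat over the pins; the job was handed in at about 47 s with the bottle, spool and cup left alone, and no verdict was returned.

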